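# Seat the round-based screw cup in the carousel's dished top

## Task

Pick up the orange round-based screw cup and seat it in the dish on top of the screwdriver carousel, so that it stands fully home and upright in the dish, then let go. Keep it upright on the way so that no screws spill, and leave the grey flat-bottomed cup and the tea glass where they stand.

Things in the scene. Friction and masses are not known exactly. Their poses are not given: they have to be found in the camera images.
- screw_cup: Orange plastic cup with brass screws in it, 75 mm tall, 0.07-0.13 kg. Round wall 52 mm across from 27 mm up to the rim; below, it rounds in convexly to a flat foot 28 mm across. Origin: centre of the foot's underside; z up its axis. Starts upright on the 3 mm green mat, one of the two cups there. Grip the wall near the rim: fingertips under 18 mm above the foot would meet the dish's rim.
- carousel_dish (a point): Floor centre of the white dish on top of the screwdriver carousel, 150 mm above the board; z up. Funnel: inner diameter 31 mm at the floor, 55 mm at the rim (63 mm outside), 18 mm higher. Seated, the cup's origin is at this point. Carousel 144 mm across, foot fixed, tiers and dish turn easily; screwdrivers ring it at 49 mm radius, tops 16 mm below this floor.
- plain_cup: Bystander: grey flat-bottomed straight plastic cup, 58 mm in diameter and 70 mm tall, loose, upright on the mat. Origin: centre of its underside. Not to be moved.
- tea_glass: Bystander: small empty clear waisted tea glass on a white saucer (one piece, saucer 110 mm in diameter, 92 mm tall in all), loose on the board at the far right. Origin: centre of the saucer's underside. Not to be moved.
Mind the look-alikes: they are no part of the job. There is more than one size of the screw_cup; the job needs the smallest.

How it is judged:
At the end, for the whole second after the job is handed in: The orange cup stands in the carousel's dish: its foot within 10 mm of the dish's centre sideways and less than 6 mm above the dish's floor, upright within 10 degrees, at rest and released (horizontal distance between screw_cup and carousel_dish below 0.01 m and z of screw_cup in the frame of carousel_dish between -0.005 and 0.006 m and angle between screw_cup's own z axis and vertical below 0.175 rad and linear speed of screw_cup below 0.03 m/s); the robot touches nothing.
It fails at once if the screw cup is tipped more than about 40 degrees and spills (angle between screw_cup's own z axis and vertical above 0.7 rad).
It fails at once if the grey cup is moved more than 30 mm or tipped over (distance of plain_cup from where it was at the start of the episode above 0.03 m or angle between plain_cup's own z axis and vertical above 0.5 rad).
It fails at once if the tea glass is moved more than 30 mm or tipped over (distance of tea_glass from where it was at the start of the episode above 0.03 m or angle between tea_glass's own z axis and vertical above 0.5 rad).
It also fails if it takes over 40 s, if anything falls off the work surface, if the arm or the gripper's body presses on something with over 40 N, if the wrist force passes 120 N, or if a joint passes its speed limit or range.

## Robot

A 6-joint arm with a two-finger parallel gripper is mounted at the origin on the work surface. World frame = base frame: x ahead of the robot, y to its left, z up, the work surface at z = 0. Lengths are in m, angles in rad, forces in N, time in s.
With the tool pointing down it reaches from about 0.4 to 0.825 m from the base axis. Payload 7 kg.
Tool frame: the origin (TCP) lies at the very end of the fingers, on their centre line; the grasp point (between the pads) lies 19 mm behind it; z points along the fingers, y is the direction in which the jaws open and shut (so a half turn about z gives the same grasp; the last joint's range is limited). The gripper opens to 88 mm and grips with 3 to 60 N. Pads are 19 mm wide; open, the fingers measure 130 mm over their backs; the gripper's body (78 mm by 193 mm) begins 47 mm behind the grasp point.
Start: joints at [1.539, 0.359, 0.012, 0, -1.224, -0.288], TCP at [0.212, 0.641, 0.227] pointing down, gripper open.
Joint ranges: [-3.07, 3.07], [-1.43, 2.12], [-1.02, 1.25], [-3.03, 1.67], [-3.05, -0], [-3.03, 3.03]. Speed limits (rad/s): [2.39, 2.39, 3.01, 3.14, 3.14, 3.14].

## Interface

Orientations are given as [roll, pitch, yaw] about the fixed x, y, z axes, in that order (R = Rz(yaw) Ry(pitch) Rx(roll)).
In Python, from station import arm, eyes, job, outline_of gives the robot as it stands.
- The arm moves only by the tool apply_moves, never from a script. Its argument "moves" is a list of rows, each a list of 5 numbers: the opening, from -1 (shut) to 1 (fully open), then the shift along the tool's x, y, z in m, then the turn about the tool's z in rad. A call has 1 to 12 rows; each row shifts and turns the commanded pose from where the row before left it, along the tool's axes as they then stand; what a row does not reach is not made up. A row lasts 1/12 s, in which the tool goes at most 41.7 mm and 7.16 degrees, less where a joint would pass 70% of its speed; a pose out of reach is approached as far as the arm can. A call with a gripper value outside its range is refused whole. The fingers move at their own pace and stop on an object; "newtons" is the grip in N (left out, the last holds). Time passes only in rows, so rows that do not move let the fingers close. It gives the time, the measured TCP pose, the force and the opening at its end, in the units of the state.
- arm.get_state(): the state, without advancing time (a new reading comes with each control period).
- eyes.grab_frame(name): name is "scene" or "top"; returns a dict with "color" (400x640x3 uint8, red, green, blue), "z_map" (400x640 float32, m along the optical axis (not along the pixel's ray), 0 where there is no reading), "camera_matrix" (3x3 intrinsics, pixels), "extrinsics" (4x4, takes a point from camera to world coordinates). Camera axes: x right, y up, looking along -z (the intrinsics and any distortion apply to the point x, -y, -z); pixel columns grow to the right and rows downward; lengths in m; the calibration is good to about 2 mm. A picture is of the moment at which its call begins.
- job.job_done(): hands the job in, once; it reports no verdict.
Trained networks look in a picture, given as the dict that the camera call returned (one of the last four; its "shot" number tells which), for a name from the list of things; names that differ only in an ending like _2 or _b are one class to them, and where a whole thing is asked for, a point or a joint stands for the part that bears it (a point fixed in the world has none). Each returns a list of dicts, best first, with "score" (0 to 1); they miss things now and then, are a little off and sometimes report something else, mostly with a low value. They report only what shows in the picture. A call takes as long as a camera call. They do not tell look-alikes from the thing itself.
- outline_of(label, picture): "region" (400x640 bool, what is visible of it) and "extent" ([left, top, right, bottom] in pixels, round what is visible of it).
The state is a dict: "t": time; "q": joint angles; "qd": joint speeds; "joint_efforts": joint torques, N m; "eef_pos": TCP position; "ee_rot": TCP orientation; "force": force on the tool from outside, world axes, zero at the start; "moment": the same for the moment, N m; "width": finger opening in m.
Only numpy, scipy, OpenCV 4.12 (cv2) and the standard library are available. Lean on these libraries where they do the work, as an engineer would, in place of code of your own. Each camera call takes 0.05 s, during which the arm holds its last target.

## Working session

There is one attempt and no reset: what is moved stays moved. The work goes in short steps, Python scripts to look and compute and a tool call to move; the robot and the scene stay as the last step left them, time stands still between calls to the robot, and variables do not carry over. Pictures are saved under pics/ and viewed, and the job is handed in when it is done.

Besides the shell and the picture viewer there is one more tool, called after "Request:" in YAML: its name, and indented under it one key for each argument. apply_moves: Moves the arm, as the interface text tells. Its arguments: {"type":"object","properties":{"moves":{"type":"array","items":{"type":"array","items":{"type":"number"}}},"newtons":{"type":"number"}},"required":["moves"]}

```bash
mkdir -p pics
cat > h.py <<'E'
import numpy as np, cv2
from station import arm, eyes, job, outline_of
def save(f,n): cv2.imwrite('pics/'+n,f['color'][:,:,::-1])
def cloud(f):
    z=f['z_map'];K=f['camera_matrix'];T=f['extrinsics']
    v,u=np.mgrid[0:400,0:640]
    p=np.stack([(u-K[0,2])/K[0,0]*z,-(v-K[1,2])/K[1,1]*z,-z],-1)
    w=p@T[:3,:3].T+T[:3,3]; w[z==0]=np.nan
    return w
E
python3 - <<'E'
from h import *
s=arm.get_state();print({k:np.round(v,3) for k,v in s.items()})
for n in('scene','top'):
    f=eyes.grab_frame(n);save(f,n+'0.png');w=cloud(f);print(n,[k for k in f], f['extrinsics'][:3,3])
    for l in('screw_cup','carousel_dish','plain_cup','tea_glass'):
        for d in outline_of(l,f):
            p=w[d['region']];p=p[~np.isnan(p[:,0])]
            print(l,round(d['score'],2),d['extent'],np.round(np.percentile(p,[2,50,98],axis=0),3).tolist() if len(p) else None)
E
```

```text
{'t': np.float64(0.0), 'q': array([ 1.539,  0.359,  0.011, -0.   , -1.224, -0.288]), 'qd': array([-0.001, -0.003, -0.   , -0.003, -0.001, -0.001]), 'joint_efforts': array([ 0.0000e+00, -5.8271e+01,  2.9307e+01,  6.9970e+00,  7.0000e-03,
       -0.0000e+00]), 'eef_pos': array([0.212, 0.64 , 0.226]), 'ee_rot': array([ 3.14, -0.  , -0.32]), 'force': array([-0.223, -0.426, -1.037]), 'moment': array([-0.002, -0.023,  0.003]), 'width': np.float64(0.087)}
scene ['color', 'z_map', 'camera_matrix', 'extrinsics', 'shot'] [1.12187168 0.33867942 0.75185327]
screw_cup 0.89 [245.4, 182.9, 266.9, 214.8] [[0.422, -0.309, 0.011], [0.455, -0.278, 0.058], [0.472, -0.259, 0.079]]
screw_cup 0.77 [306.6, 162.8, 337.0, 202.8] [[0.286, -0.216, 0.01], [0.336, -0.177, 0.073], [0.353, -0.15, 0.101]]
screw_cup 0.6 [253.7, 142.4, 282.6, 184.8] [[0.29, -0.375, 0.012], [0.337, -0.332, 0.073], [0.357, -0.309, 0.101]]
carousel_dish 0.6 [384.2, 221.0, 453.7, 315.6] [[0.432, 0.092, 0.017], [0.496, 0.155, 0.084], [0.543, 0.209, 0.168]]
plain_cup 0.8 [287.6, 228.8, 313.2, 271.3] [[0.5, -0.127, 0.005], [0.538, -0.094, 0.
[... 353 characters left out ...]
46872]
screw_cup 0.76 [392.7, 246.6, 426.3, 277.0] [[0.289, -0.377, 0.025], [0.322, -0.352, 0.045], [0.352, -0.311, 0.103]]
screw_cup 0.74 [327.6, 248.2, 357.3, 277.7] [[0.288, -0.217, 0.027], [0.319, -0.189, 0.036], [0.348, -0.153, 0.101]]
screw_cup 0.72 [372.5, 199.6, 398.0, 223.2] [[0.42, -0.326, 0.001], [0.448, -0.292, 0.035], [0.47, -0.262, 0.08]]
carousel_dish 0.6 [172.9, 172.9, 231.7, 227.7] [[0.42, 0.088, 0.02], [0.471, 0.138, 0.085], [0.534, 0.202, 0.168]]
plain_cup 0.6 [295.4, 167.8, 316.7, 194.7] [[0.497, -0.126, 0.008], [0.531, -0.101, 0.019], [0.552, -0.077, 0.075]]
tea_glass 0.7 [434.5, 177.7, 476.8, 217.7] [[0.441, -0.53, 0.003], [0.485, -0.481, 0.011], [0.539, -0.437, 0.093]]
```

Run:
```python
from h import *
a=cv2.imread('pics/scene0.png');b=cv2.imread('pics/top0.png')
cv2.imwrite('pics/c1.png',cv2.resize(a[120:330,150:480],None,fx=2.4,fy=2.4,interpolation=2))
cv2.imwrite('pics/c2.png',cv2.resize(b[150:300,150:490],None,fx=2.3,fy=2.3,interpolation=2))
# rim circle fits
for n in('scene','top'):
    f=eyes.grab_frame(n);w=cloud(f)
    def fit(name,lo,hi,cx,cy,r):
        m=(w[...,2]>lo)&(w[...,2]<hi)&(np.hypot(w[...,0]-cx,w[...,1]-cy)<r)
        p=w[m][:,:2].astype(np.float32)
        if len(p)<5: print(n,name,len(p));return
        c,rr=cv2.minEnclosingCircle(p); print(n,name,len(p),np.round(c,4),round(rr,4),'meanz',w[m][:,2].mean().round(4), 'maxz',w[m][:,2].max().round(4))
    fit('cup',.072,.085,.447,-.287,.045)
    fit('dish',.160,.175,.48,.148,.05)
    fit('dishfloor',.145,.156,.48,.148,.025)
    fit('plain',.068,.08,.526,-.1,.05)
```

```text
scene cup 125 [ 0.4462 -0.2846] 0.0278 meanz 0.0765 maxz 0.081
scene dish 337 [0.4808 0.1491] 0.0317 meanz 0.1656 maxz 0.1706
scene dishfloor 234 [0.4803 0.1493] 0.0224 meanz 0.1518 maxz 0.1558
scene plain 158 [ 0.5269 -0.0996] 0.0313 meanz 0.0721 maxz 0.0759
top cup 87 [ 0.4456 -0.2864] 0.0263 meanz 0.0769 maxz 0.0821
top dish 266 [0.4805 0.1484] 0.0314 meanz 0.1649 maxz 0.171
top dishfloor 258 [0.4801 0.1486] 0.0225 meanz 0.1505 maxz 0.1559
top plain 99 [ 0.5255 -0.1025] 0.0294 meanz 0.0725 maxz 0.0792
```

View pics/c1.png

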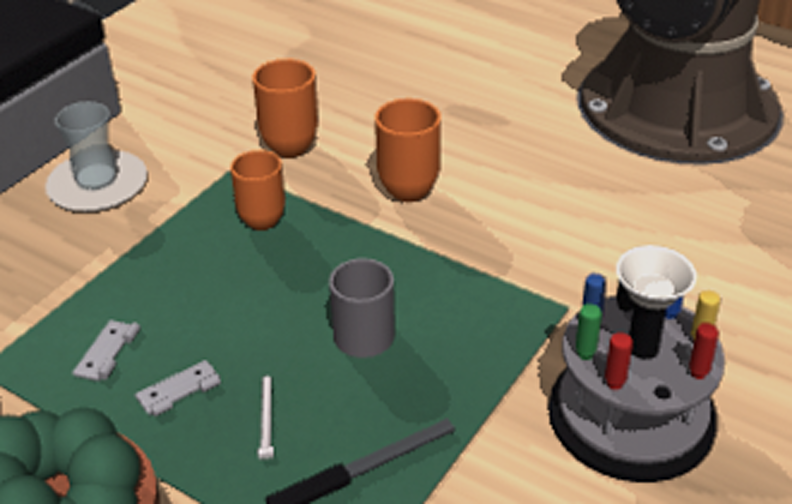

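View pics/c2.png

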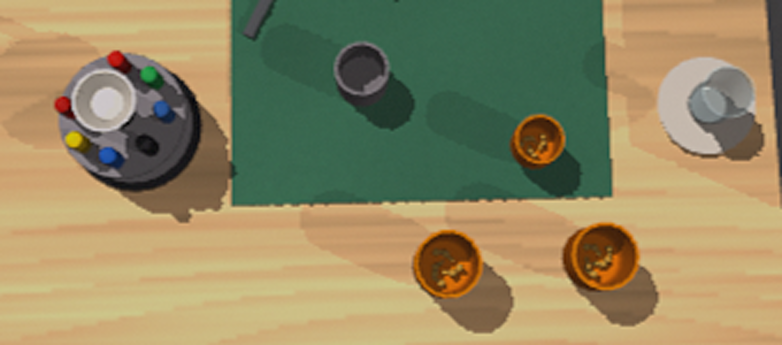

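The small orange cup is on the mat at pixel (540,140) of the top crop, about (0.446, -0.286). Its rim is at z≈0.078, while the two larger ones stand off the mat with rims at 0.10. The dish is at (105,100) of the same crop, about (0.4805, 0.1487). I'll grip with the jaws along world y (yaw 0), so the fingers stay clear of the larger cups.

Request:
apply_moves:
  moves:
    - [1,0,0,0,-0.08]
    - [1,0,0,0,-0.08]
    - [1,0,0,0,-0.08]
    - [1,0,0,0,-0.08]
    - [1,0.025,0.03,0,0]
    - [1,0.025,0.03,0,0]
    - [1,0.025,0.03,0,0]
    - [1,0.025,0.03,0,0]
    - [1,0.025,0.03,0,0]
    - [1,0.025,0.03,0,0]
    - [1,0.025,0.03,0,0]
    - [1,0.025,0.03,0,0]
  newtons: 15

```text
t: 1.6
eef_pos: [0.4131, 0.3992, 0.227]
ee_rot: [-3.141, -0.0, 0.001]
force: [0.4, -0.3, -0.1]
width: 0.0875
```

Request:
apply_moves:
  moves:
    - [1,0.014,0.035,0,0]
    - [1,0.014,0.035,0,0]
    - [1,0.014,0.035,0,0]
    - [1,0.014,0.035,0,0]
    - [1,0.014,0.035,0,0]
    - [1,0.014,0.035,0,0]
    - [1,0.014,0.035,0,0]
    - [1,0.014,0.035,0,0]
    - [1,0.014,0.035,0,0]
    - [1,0.014,0.035,0,0]
    - [1,0,0.035,0,0]
    - [1,0,0.035,0,0]

```text
t: 2.6
eef_pos: [0.5526, -0.021, 0.2264]
ee_rot: [3.142, 0.0, -0.0]
force: [0.6, 0.1, -0.3]
width: 0.0877
```

Request:
apply_moves:
  moves:
    - [1,-0.012,0.03,0,0]
    - [1,-0.012,0.03,0,0]
    - [1,-0.012,0.03,0,0]
    - [1,-0.012,0.03,0,0]
    - [1,-0.012,0.03,0,0]
    - [1,-0.012,0.03,0,0]
    - [1,-0.012,0.03,0,0]
    - [1,-0.012,0.03,0,0]
    - [1,0,0,0,0]

```text
t: 3.35
eef_pos: [0.4544, -0.2627, 0.2267]
ee_rot: [3.141, 0.0, -0.003]
force: [0.8, 0.1, -0.0]
width: 0.0876
```

Request:
apply_moves:
  moves:
    - [1,-0.0085,0.023,0,0]
    - [1,0,0,0.03,0]
    - [1,0,0,0.03,0]
    - [1,0,0,0.02,0]
    - [1,0,0,0,0]
    - [1,0,0,0,0]

```text
t: 3.85
eef_pos: [0.4475, -0.2822, 0.1463]
ee_rot: [-3.142, 0.002, 0.0]
force: [0.6, 0.0, 0.4]
width: 0.0878
```

Run:
```python
from h import *
print(np.round(arm.get_state()['eef_pos'],4))
f=eyes.grab_frame('scene');a=f['color'][:,:,::-1]
cv2.imwrite('pics/d1.png',cv2.resize(a[80:280,180:380],None,fx=3,fy=3,interpolation=2))
```

```text
[ 0.4475 -0.2822  0.1463]
```

View pics/d1.png

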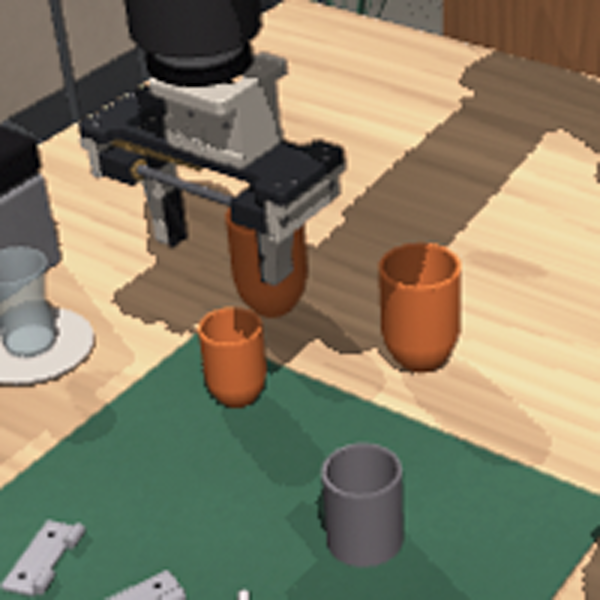

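The open gripper is above the small cup, which shows at (235,355) in the crop, and its path down is clear. I'll fine-centre, descend and close.

Request:
apply_moves:
  moves:
    - [1,-0.0015,0.003,0,0]
    - [1,0,0,0.025,0]
    - [1,0,0,0.025,0]
    - [1,0,0,0.025,0]
    - [1,0,0,0.025,0]
    - [1,0,0,0,0]
    - [1,0,0,0,0]

```text
t: 4.48
eef_pos: [0.4466, -0.2854, 0.0471]
ee_rot: [3.141, 0.001, 0.001]
force: [0.5, -0.8, -0.3]
width: 0.0877
```

Request:
apply_moves:
  moves:
    - [-1,0,0,0,0]
    - [-1,0,0,0,0]
    - [-1,0,0,0,0]
    - [-1,0,0,0,0]
    - [-1,0,0,0,0]
    - [-1,0,0,0,0]
    - [-1,0,0,0,0]
    - [-1,0,0,0,0]
  newtons: 15

```text
t: 5.15
eef_pos: [0.4467, -0.2853, 0.0469]
ee_rot: [3.141, -0.001, 0.0]
force: [-0.0, 0.5, 4.4]
width: 0.0519
```

Request:
apply_moves:
  moves:
    - [-1,0,0,-0.01,0]
    - [-1,0,0,-0.02,0]
    - [-1,0,0,-0.03,0]
    - [-1,0,0,-0.03,0]
    - [-1,0,0,-0.03,0]
    - [-1,0,0,-0.03,0]
    - [-1,0,0,-0.03,0]
    - [-1,0,0,-0.03,0]
    - [-1,0,0,-0.015,0]
    - [-1,0,0,0,0]
    - [-1,0,0,0,0]

```text
t: 6.07
eef_pos: [0.4464, -0.2851, 0.2727]
ee_rot: [3.142, -0.002, 0.0]
force: [-0.5, -0.2, -0.7]
width: 0.0517
```

Run:
```python
from h import *
f=eyes.grab_frame('scene');a=f['color'][:,:,::-1]
cv2.imwrite('pics/d2.png',cv2.resize(a[30:230,180:380],None,fx=3,fy=3,interpolation=2))
```

```text
(no output)
```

View pics/d2.png

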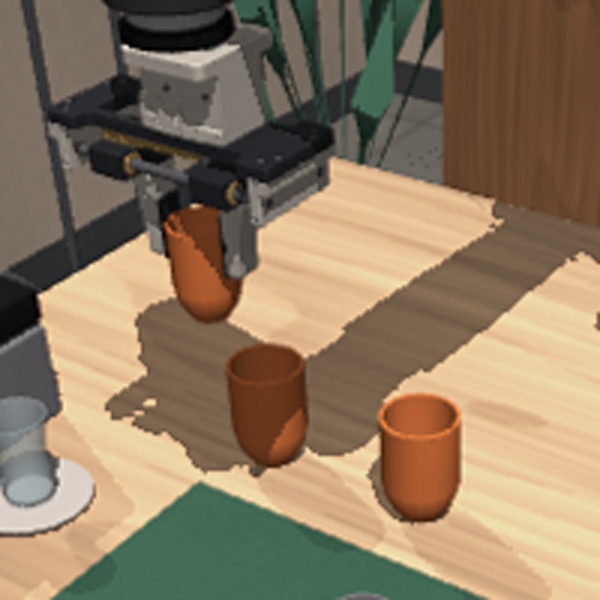

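The cup is held and upright at (205,265) in the crop, with the other two cups undisturbed. I'll carry it with a gentle ramp.

Request:
apply_moves:
  moves:
    - [-1,0,-0.006,0,0]
    - [-1,0.002,-0.012,0,0]
    - [-1,0.002,-0.018,0,0]
    - [-1,0.002,-0.024,0,0]
    - [-1,0.002,-0.03,0,0]
    - [-1,0.002,-0.03,0,0]
    - [-1,0.002,-0.03,0,0]
    - [-1,0.002,-0.03,0,0]
    - [-1,0.002,-0.03,0,0]
    - [-1,0.002,-0.03,0,0]
    - [-1,0.002,-0.03,0,0]
    - [-1,0.002,-0.03,0,0]

```text
t: 7.12
eef_pos: [0.4674, 0.0169, 0.2709]
ee_rot: [3.141, 0.001, 0.001]
force: [0.3, 0.7, -1.1]
width: 0.0516
```

Request:
apply_moves:
  moves:
    - [-1,0.002,-0.03,0,0]
    - [-1,0.002,-0.03,0,0]
    - [-1,0.002,-0.024,0,0]
    - [-1,0.002,-0.018,0,0]
    - [-1,0.002,-0.014,0,0]
    - [-1,0.002,-0.01,0,0]
    - [-1,0,-0.006,0,0]
    - [-1,0,0,0,0]
    - [-1,0,0,0,0]

```text
t: 7.87
eef_pos: [0.4801, 0.1465, 0.2713]
ee_rot: [3.141, 0.001, 0.0]
force: [-0.1, 0.5, -0.5]
width: 0.0518
```

Run:
```python
from h import *
print(np.round(arm.get_state()['eef_pos'],4))
for n in('scene','top'):
    f=eyes.grab_frame(n);w=cloud(f)
    m=(w[...,2]>.2)&(w[...,2]<.33)&(f['color'][...,0]>1.7*f['color'][...,2])&(np.hypot(w[...,0]-.48,w[...,1]-.14)<.07)
    p=w[m];print(n,len(p),np.round(np.percentile(p,[0,2,50,98,100],axis=0),4).tolist())
    a=f['color'][:,:,::-1]
    if n=='scene':cv2.imwrite('pics/e1.png',cv2.resize(a[100:330,320:520],None,fx=2.5,fy=2.5,interpolation=2))
```

```text
[0.4801 0.1465 0.2713]
scene 1258 [[0.4526, 0.1201, 0.2282], [0.4552, 0.1229, 0.2377], [0.4966, 0.1479, 0.2823], [0.506, 0.1711, 0.3037], [0.508, 0.1737, 0.3187]]
top 135 [[0.4523, 0.1305, 0.2469], [0.453, 0.1311, 0.248], [0.476, 0.1451, 0.268], [0.5022, 0.1671, 0.3041], [0.5027, 0.1678, 0.3061]]
```

View pics/e1.png

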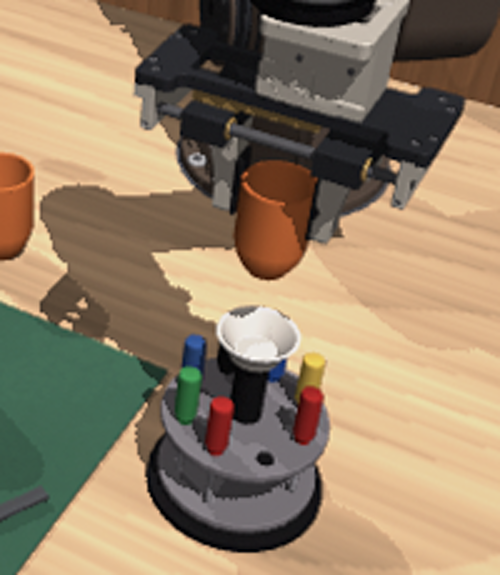

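Request:
apply_moves:
  moves:
    - [-1,0.0005,-0.002,0,0]
    - [-1,0,0,0.01,0]
    - [-1,0,0,0.015,0]
    - [-1,0,0,0.015,0]
    - [-1,0,0,0.012,0]
    - [-1,0,0,0.008,0]
    - [-1,0,0,0.005,0]
    - [-1,0,0,0.004,0]
    - [-1,0,0,0,0]
    - [-1,0,0,0,0]

```text
t: 8.8
eef_pos: [0.481, 0.1488, 0.2028]
ee_rot: [-3.142, -0.0, 0.0]
force: [-0.2, -0.7, -0.6]
width: 0.0516
```

Request:
apply_moves:
  moves:
    - [-1,0,0,0.003,0]
    - [-1,0,0,0.002,0]
    - [-1,0,0,0,0]

```text
t: 9.05
eef_pos: [0.4807, 0.1488, 0.1974]
ee_rot: [-3.141, 0.0, 0.0]
force: [1.1, 0.7, -0.7]
width: 0.0516
```

Request:
apply_moves:
  moves:
    - [-1,0,0,0.0015,0]
    - [-1,0,0,0.001,0]
    - [-1,0,0,0,0]

```text
t: 9.3
eef_pos: [0.4807, 0.1488, 0.1949]
ee_rot: [3.142, 0.0, 0.0]
force: [-0.0, -0.1, -0.2]
width: 0.0516
```

Request:
apply_moves:
  moves:
    - [-1,0,0,0.001,0]
    - [-1,0,0,0,0]

```text
t: 9.47
eef_pos: [0.481, 0.149, 0.1941]
ee_rot: [-3.141, -0.0, 0.0]
force: [0.2, 0.8, -0.4]
width: 0.0516
```

No contact yet; the foot should be about 0.4 mm above the floor.

Request:
apply_moves:
  moves:
    - [-1,0,0,0.001,0]
    - [-1,0,0,0,0]

```text
t: 9.63
eef_pos: [0.4813, 0.149, 0.1939]
ee_rot: [-3.141, -0.001, 0.001]
force: [-0.7, 0.2, 6.4]
width: 0.0518
```

Run:
```python
from h import *
print(np.round(arm.get_state()['eef_pos'],4),arm.get_state()['force'])
for n in('scene','top'):
    f=eyes.grab_frame(n);w=cloud(f)
    m=(w[...,2]>.14)&(w[...,2]<.33)&(f['color'][...,0]>1.7*f['color'][...,2])&(np.hypot(w[...,0]-.48,w[...,1]-.148)<.033)
    p=w[m];print(n,len(p),np.round(np.percentile(p,[0,2,50,98,100],axis=0),4).tolist())
    a=f['color'][:,:,::-1]
    if n=='scene':cv2.imwrite('pics/e2.png',cv2.resize(a[130:330,320:520],None,fx=3,fy=3,interpolation=2))
```

```text
[0.4813 0.149  0.1939] [-0.70761183  0.18467054  6.44640089]
scene 1131 [[0.4542, 0.1195, 0.1571], [0.4562, 0.1253, 0.166], [0.4975, 0.1495, 0.2062], [0.5069, 0.1735, 0.2883], [0.5083, 0.1758, 0.2917]]
top 142 [[0.4537, 0.1163, 0.1588], [0.4539, 0.1169, 0.1694], [0.476, 0.1448, 0.1915], [0.5024, 0.1665, 0.294], [0.5032, 0.1748, 0.3018]]
```

View pics/e2.png

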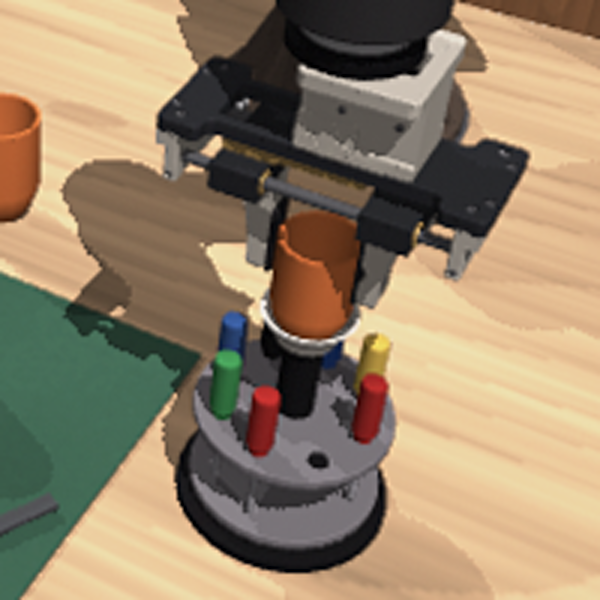

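The cup made contact (6 N) at exactly the expected floor height. It sits inside the white rim at (312,320) in the crop, so I'll release gradually.

Request:
apply_moves:
  moves:
    - [0.22,0,0,0,0]
    - [0.26,0,0,0,0]
    - [0.3,0,0,0,0]
    - [0.4,0,0,0,0]
    - [0.6,0,0,0,0]
    - [0.8,0,0,0,0]
    - [0.8,0,0,0,0]
    - [0.8,0,0,0,0]

```text
t: 10.4
eef_pos: [0.4808, 0.1488, 0.193]
ee_rot: [3.141, 0.0, 0.0]
force: [-0.3, -0.6, 0.3]
width: 0.0776
```

Request:
apply_moves:
  moves:
    - [0.8,0,0,-0.005,0]
    - [0.8,0,0,-0.015,0]
    - [0.8,0,0,-0.02,0]
    - [0.8,0,0,-0.03,0]
    - [0.8,0,0,-0.03,0]
    - [0.8,0,0,-0.03,0]
    - [0.8,0,0,-0.03,0]
    - [0.8,0,0,-0.02,0]
    - [0.8,0,0,0,0]
    - [0.8,0,0,0,0]

```text
t: 11.23
eef_pos: [0.4811, 0.149, 0.3745]
ee_rot: [-3.14, -0.002, 0.0]
force: [-0.5, -0.4, -0.3]
width: 0.0789
```

Run:
```python
from h import *
print(np.round(arm.get_state()['eef_pos'],4),arm.get_state()['force'])
for n in('scene','top'):
    f=eyes.grab_frame(n);w=cloud(f)
    o=(f['color'][...,0]>1.7*f['color'][...,2])&(np.hypot(w[...,0]-.48,w[...,1]-.148)<.05)
    for lo,hi in((.217,.24),(.14,.3)):
        m=o&(w[...,2]>lo)&(w[...,2]<hi)
        p=w[m]
        if len(p)<5: print(n,len(p));continue
        c,r=cv2.minEnclosingCircle(p[:,:2].astype(np.float32));print(n,len(p),np.round(c,4),round(r,4),np.round(np.percentile(p[:,2],[0,2,50,98,100]),4))
    for l in('plain_cup','tea_glass'):
        for d in outline_of(l,f)[:1]:
            p=w[d['region']];print(l,d['extent'],np.round(np.nanpercentile(p,[2,50,98],axis=0),3).tolist())
    a=f['color'][:,:,::-1]
    if n=='scene':cv2.imwrite('pics/e3.png',cv2.resize(a[130:330,320:520],None,fx=3,fy=3,interpolation=2))
```

```text
[0.4811 0.149  0.3745] [-0.45675656 -0.44666173 -0.32754204]
scene 288 [0.4804 0.1498] 0.0279 [0.2171 0.2173 0.2234 0.2274 0.2283]
scene 1108 [0.4804 0.1498] 0.0279 [0.1552 0.1656 0.2055 0.2264 0.2283]
plain_cup [286.8, 230.3, 313.7, 269.2] [[0.5, -0.127, 0.007], [0.538, -0.095, 0.047], [0.556, -0.072, 0.074]]
tea_glass [168.6, 162.4, 212.7, 207.8] [[0.445, -0.527, 0.007], [0.5, -0.471, 0.027], [0.536, -0.439, 0.091]]
top 91 [0.4781 0.1486] 0.0263 [0.2171 0.2172 0.2229 0.2274 0.2284]
top 458 [0.479  0.1482] 0.0267 [0.1548 0.1667 0.1854 0.2262 0.2284]
plain_cup [295.7, 166.0, 317.9, 196.6] [[0.497, -0.128, 0.006], [0.529, -0.102, 0.018], [0.552, -0.075, 0.075]]
tea_glass [435.7, 176.2, 477.4, 218.4] [[0.441, -0.528, 0.004], [0.486, -0.48, 0.011], [0.538, -0.436, 0.092]]
```

View pics/e3.png

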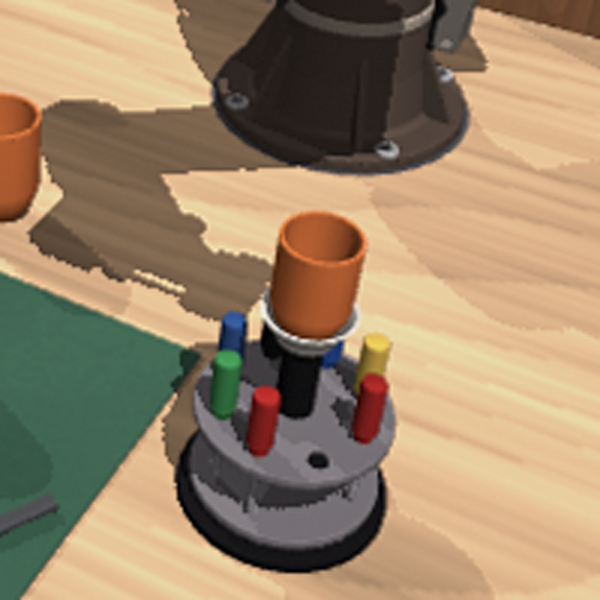

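The cup stands upright inside the dish at (318,275) in the crop. Its rim is at z≈0.226 (0.225 expected) and it is centred within about 2 mm.

```bash
python3 -c "
from station import job
print(job.job_done())"
```

```text
the job is handed in; nothing more can be done
None
```

The small orange screw cup is seated in the carousel dish and released, and I handed the job in at about 11.5 s of the 40 s allowed. No verdict was reported.

- **Method:** I gripped the cup near the rim at 15 N (opening 51.7 mm). I carried it level and lowered it until it touched the dish floor at the expected height, with about 6 N. Then I let go gradually and backed off upwards.
- **Cup position:** In the last pictures the rim is at about z = 0.226 m, against 0.225 m for fully seated. The cup's centre is within about 2.5 mm of the dish centre in both cameras, and it looks upright. I judged the tilt by eye and did not measure it.
- **Surroundings:** The grey cup and the tea glass are where they were, within the 1–4 mm measurement scatter. The gripper is well clear, about 0.15 m above the rim.
- **Disagreements:** The two cameras differ by about 2 mm on the cup's centre, which fits the calibration tolerance. No checks failed.

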